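# Unlatch the paint caddy and hold it up level

## Robot

A 7-joint arm with a two-finger parallel gripper is mounted at the origin on the work surface. World frame = base frame: x ahead of the robot, y to its left, z up, the work surface at z = 0. Lengths are in m, angles in rad, forces in N, time in s.
With the tool pointing down it reaches from about 0.35 to 0.9 m from the base axis. Payload 8.1 kg.
Tool frame: the origin (TCP) lies on the centre line of the jaws, within the pads' length; the fingertips stand env.finger_overhang ahead of it and the grasp point (between the pads) lies 6 mm ahead of it (env.finger_overhang is the distance from the TCP to the fingertips, in m); z points along the fingers, y is the line along which they close (so a half turn about z gives the same grasp; the last joint's range is limited). The gripper opens to 92 mm and grips with 3 to 60 N. Pads are 19 mm wide; open, the fingers measure 130 mm over their backs; the gripper's body (75 mm by 190 mm) begins 47 mm behind the grasp point.
Start: joints at [-1.217, 0.434, 0.025, 1.573, -0.012, 1.134, -0.075], TCP at [0.276, 0.561, 0.252] pointing down, gripper open.
Joint ranges: [-2.62, 2.62], [-0.44, 2.09], [-1.27, 1.32], [0.08, 2.57], [-1.32, 4.46], [0.12, 2], [-2.74, 2.74]. Speed limits (rad/s): [2.22, 2.22, 3.01, 3.01, 3.14, 3.14, 3.14].

## Interface

Orientations are given as [roll, pitch, yaw] about the fixed x, y, z axes, in that order (R = Rz(yaw) Ry(pitch) Rx(roll)).
In Python, from cell import env, eyes gives the robot as it stands. The module is installed in compiled form; this text tells all that it offers.
- The arm moves only by the tool step_arm, never from a script. Its argument "plan" is one flat list of numbers, 6 for each row, row after row: the shift along the tool's x, y, z in mm, then the turn, a rotation vector about the tool's x, y, z in rad. In form: [dx, dy, dz, ax, ay, az, dx, dy, dz, ax, ay, az, ...]. A call has 1 to 8 rows; each row is the pose to reach, as a shift and turn from the pose commanded when the call began, along the tool's axes at that moment; what a row does not reach only later rows make up. A row lasts 1/8 s, in which the tool goes at most 62.5 mm and 10.7 degrees, less where a joint would pass 70% of its speed; a pose out of reach is approached as far as the arm can. A call with a gripper value outside its range is refused whole. "hand" is the opening, from -1 (shut) to 1 (fully open), set as the call begins (left out, the last holds). The fingers move at their own pace and stop on an object; "newtons" is the grip in N (left out, the last holds). Time passes only in rows, so rows that repeat a pose let the fingers close. It gives the time, the measured TCP pose, the force, the opening and the grip force at its end, in the units of the state.
- env.sense(): the state, without advancing time (a new reading comes with each control period).
- eyes.read_camera(name): name is "scene" or "top" or "wrist"; returns a dict with "img" (400x640x3 uint8, red, green, blue), "vfov" (degrees; the focal length in pixels is half the picture's height over the tangent of half this angle, whatever the lens; pixels are square), "cx", "cy" (the principal point, pixels), "k1" (the pictures are not rectified: a ray, as slopes to the right and down, at radius r is drawn at 1 + k1 r^2 times it, then the intrinsics apply), "pose" (4x4, takes a point from camera to world coordinates); the wrist camera has in their place "T_tool_cam" (4x4, takes a point from camera to tool coordinates, whose origin is the TCP and whose axes are the flange's). Camera axes: x right, y down, z forward; pixel columns grow to the right and rows downward; lengths in m; the calibration is good to about 2 mm. A picture is of the moment at which its call begins: read the wrist's pose just before it. There is no depth.
- env.finish_job(): hands the job in; it is judged then, once.
The state is a dict: "clock": time; "qpos": joint angles; "dq": joint speeds; "joint_torque": joint torques, N m; "tool_pos": TCP position; "tool_rot": TCP orientation; "wrist_force": force on the tool from outside, world axes, zero at the start; "torque": the same for the moment, N m; "opening": finger opening in m; "grasp_force": force on a finger pad.
Only numpy, scipy, OpenCV 4.12 (cv2) and the standard library are available. Lean on these libraries where they do the work, as an engineer would, in place of code of your own. Each camera call takes 0.05 s, during which the arm holds its last target. There are 200 camera calls.

## Task

Turn the red latch knob of the wooden dock clockwise until it clicks past its detent and its tongue is off the caddy's end, while the teal paint caddy stays in the dock. Then lift the caddy by its wooden handle about ten centimetres straight up over the dock, keeping it level so that the three paint pots stay standing in it, and finish still holding it there, still and level; do not put it down or let go. Leave the other things on the table where they are.

Things in the scene. Friction and masses are not known exactly. Their poses are not given: they have to be found in the camera images.
- dock: Fixed plywood base, 150 mm (x) by 320 mm (y, -120 to +200), 12 mm thick. Origin on the table top under the seated caddy's centre; z up, y towards the latch, whose vertical axis is at (0, 150) mm. Guides up to 25 mm above the table surround the caddy's foot with 3 to 4 mm of play: lift the first 13 mm straight up. Post and detent spring under the knob stay below 70 mm.
- latch (a joint): Turn of the red latch knob, rad: 0 latched (tongue lies over the caddy's end flange), grows clockwise seen from above to its stop at 1.4. Sprung to both ends: resists with about 0.12 N m, fading, until the detent's dead centre at 0.7, then clicks over and drives itself to 1.4 and stays. The tongue is clear of the caddy from about 1.15.
- latch_grip (a point): On the knob's axis at grip height, 110 mm above the table. The grip is an upright red bar, 12 mm thick (x), 50 mm long (y), 86 to 125 mm above the table, over a disc 42 mm across; the frame turns with the knob, z up. At 0 its axes are the dock's and -y (tongue, white mark) points at the caddy. Tongue: 16 mm wide, reaches 40 mm from the axis, 70 to 77 mm above the table.
- caddy_handle (a point): Centre of the handle bar of the loose teal caddy; axes as the dock's while seated, z up. Pale wood bar 16 mm thick (x), 130 mm long (y), 18 mm high, its centre 135 mm above the table when seated, on 10 mm uprights at y = -60 and +60 mm. About 0.6 kg in all with the pots, not exactly known; mid-handle is over the centre of mass to about 10 mm.
- caddy_base (a point): Centre of the caddy's underside, 123 mm below caddy_handle, same axes; 12 mm above the table when seated. The teal tray is 110 (x) by 200 (y) by 55 mm with six pockets; at the rim of its +y end a flange 6 mm thick and 50 mm wide reaches to y = 125 mm, under the latch tongue (about 3 mm of gap).
- pot_blue_center (a point): Centre of a loose closed white paint pot whose lid is blue, 42 mm across, 68 mm tall, standing in a pocket of the caddy; its top is 50 mm below the handle's centre, its centre 84 mm below it. z along its axis, up.
- pot_pink_center (a point): Centre of a loose closed white paint pot whose lid is pink, 42 mm across, 68 mm tall, standing in a pocket of the caddy; its top is 50 mm below the handle's centre, its centre 84 mm below it. z along its axis, up.
- pot_orange_center (a point): Centre of a loose closed white paint pot whose lid is orange, 42 mm across, 68 mm tall, standing in a pocket of the caddy; its top is 50 mm below the handle's centre, its centre 84 mm below it. z along its axis, up.
- tape_roll: Bystander: a roll of cream paper tape lying flat, 90 mm across, 30 mm high; origin at its underside. Leave it alone.
- paint_bottle: Bystander: a white paint bottle with a green cap, 44 mm across, 140 mm tall; origin at its underside. Leave it alone.
- flat_brush: Bystander: a flat brush lying on the table, about 200 mm long; origin at its underside. Leave it alone.
- brush_cup: Bystander: a white cup 76 mm across holding three upright brushes, 165 mm tall in all; origin at its underside. Leave it alone.
- spray_bottle: Bystander: a pink spray bottle, 68 mm across, 170 mm tall; origin at its underside. Leave it alone.
- ink_jar: Bystander: an amber ink jar with a black lid, 56 mm across, 75 mm tall; origin at its underside. Leave it alone.
- clear_tub: Bystander: an empty clear plastic tub, 110 x 150 x 50 mm; origin at its underside. Leave it alone.

How it is judged:
By the outcome, as a careful person would: the job done as asked, in the order asked, and still so for the second after the job is handed in, while the arm keeps its last pose, push and grip.
It also fails if it takes over 54 s, if anything falls off the work surface, if the arm or the gripper's body presses on something with over 40 N, if the wrist force passes 120 N, or if a joint passes its speed limit or range.

## Working session

There is one attempt and no reset: what is moved stays moved. The work goes in short steps, Python scripts to look and compute and a tool call to move; the robot and the scene stay as the last step left them, time stands still between calls to the robot, and variables do not carry over. Pictures are saved under pics/ and viewed, at most 10 in all, crops included, and the job is handed in when it is done.

Besides the shell and the picture viewer there is one more tool, called after "Call:" as name(argument=value, ...) on one line, values as JSON. step_arm: Moves the arm, as the interface text tells. Its arguments: {"type":"object","properties":{"plan":{"type":"array"},"hand":{"type":"number"},"newtons":{"type":"number"}},"required":["plan"]}

```bash
mkdir -p pics
cat > h.py <<'E'
import numpy as np, cv2
from scipy.spatial.transform import Rotation as R
from cell import env, eyes
def cam(name):
    s=env.sense(); c=eyes.read_camera(name)
    if name=="wrist":
        T=np.eye(4); r=np.array(s["tool_rot"])
        T[:3,:3]=R.from_euler("xyz",r).as_matrix() if r.size==3 else r.reshape(3,3)
        T[:3,3]=s["tool_pos"]; c["pose"]=T@np.array(c["T_tool_cam"])
    return c
def ray(c,u,v):
    h=c["img"].shape[0]; f=h/2/np.tan(np.radians(c["vfov"])/2)
    K=np.array([[f,0,c["cx"]],[0,f,c["cy"]],[0,0,1]])
    p=cv2.undistortPoints(np.array([[[u,v]]],float),K,np.array([c["k1"],0,0,0.]))[0,0]
    P=np.array(c["pose"]); return P[:3,3],P[:3,:3]@np.array([p[0],p[1],1])
def onz(c,u,v,z):
    o,d=ray(c,u,v); return o+d*(z-o[2])/d[2]
def save(c,n): cv2.imwrite("pics/"+n+".png",c["img"][:,:,::-1])
E
python3 - <<'E'
from h import *
print(env.sense(), env.finger_overhang)
for n in("scene","top"):
    c=cam(n); save(c,n+"0"); print(n,c["vfov"],c["cx"],c["cy"],c["k1"],np.round(c["pose"],3).tolist())
E
```

```text
{'clock': 0.0, 'qpos': array([-1.21658839,  0.43523421,  0.02494083,  1.57407542, -0.01158866,
        1.13399616, -0.0750982 ]), 'dq': array([-0.00051125,  0.00043525,  0.00043335, -0.00070995, -0.00016262,
       -0.0003862 ,  0.00174905]), 'joint_torque': array([-4.06619874e-04, -6.67862964e+01,  9.84743088e-01, -3.14464974e+01,
       -6.06424268e-02,  4.27501439e-02,  1.75663872e-04]), 'tool_pos': array([0.27550864, 0.56048374, 0.25094598]), 'tool_rot': array([-3.14003040e+00,  1.39476265e-04,  2.68475101e+00]), 'wrist_force': array([ 0.31845023, -0.3869491 , -0.42255687]), 'torque': array([ 0.01913225,  0.04357433, -0.04179827]), 'grasp_force': 0.0, 'opening': 0.09156548568814804} 0.025
scene 42.56640186039849 313.22795300061097 196.76468385036358 -0.09176052977558698 [[0.905, 0.226, -0.361, 1.029], [0.426, -0.469, 0.773, -0.866], [0.005, -0.854, -0.521, 0.74], [0.0, 0.0, 0.0, 1.0]]
top 52.580906955837705 312.71491531957724 190.70641367133155 0.023945732563729675 [[-0.011, -0.995, 0.095, 0.479], [-1.0, 0.012, 0.011, 0.06], [-0.012, -0.095, -0.995, 1.063], [0.0, 0.0, 0.0, 1.0]]
```

View pics/top0.png

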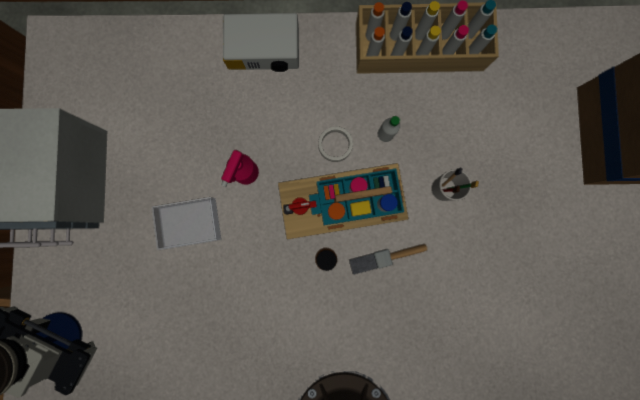

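View pics/scene0.png

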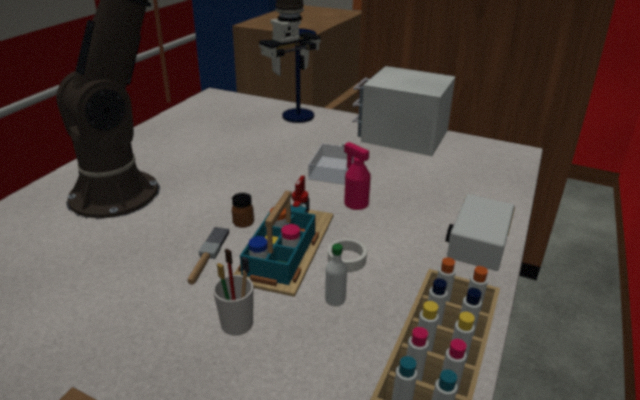

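The top view shows the dock at about (343,200), the red knob at (299,206) and the handle running from about (335,197) to (392,190). The latch points to world +y. The scene view agrees. Next I'll measure these.

Run:
```python
from h import *
c=cam("top"); im=c["img"]; hsv=cv2.cvtColor(im,cv2.COLOR_RGB2HSV)
H,S,V=[hsv[:,:,i].astype(int) for i in range(3)]
roi=np.zeros(H.shape,bool); roi[155:245,270:415]=1
red=roi&((H<6)|(H>174))&(S>150)&(V>60); red[:,322:]=0
v,u=np.nonzero(red); print("red",len(u),u.mean(),v.mean(),onz(c,u.mean(),v.mean(),.11))
wood=(roi&(H>8)&(H<28)&(S>70)&(V>60)).astype(np.uint8)
cs,_=cv2.findContours(cv2.morphologyEx(wood,cv2.MORPH_CLOSE,np.ones((25,25))),0,2)
k=max(cs,key=cv2.contourArea); r=cv2.minAreaRect(k); b=cv2.boxPoints(r); print(r)
P=np.array([onz(c,*p,.012)[:2] for p in b]); print(P.round(4).tolist(), P.mean(0))
e=[P[1]-P[0],P[2]-P[1]]; print([np.linalg.norm(x) for x in e]); 
y=max(e,key=np.linalg.norm); y=y*np.sign(y[1]); y/=np.linalg.norm(y); x=np.array([y[1],-y[0]])
o=P.mean(0)-.04*y; print("yaw",np.arctan2(-y[0],y[1]),"origin",o,"latch",o+.15*y)
cr=cv2.resize(im[155:245,270:415],None,fx=5.5,fy=5.5,interpolation=cv2.INTER_CUBIC); cr=np.clip(cr.astype(float)*1.6,0,255).astype(np.uint8); cv2.imwrite("pics/crop0.png",cr[:,:,::-1])
```

```text
red 250 300.756 205.62 [0.53558136 0.09963094 0.11      ]
((342.54541015625, 200.7783203125), (57.34281921386719, 123.28605651855469), 80.72740173339844)
[[0.6029, 0.1651], [0.6512, -0.1537], [0.5033, -0.1728], [0.4556, 0.1416]] [ 0.55323493 -0.0049322 ]
[np.float64(0.32242495966718093), np.float64(0.14912514595806897)]
yaw 0.15038934431699508 origin [ 0.55922785 -0.04448071] latch [0.53675439 0.10382621]
```

View pics/crop0.png

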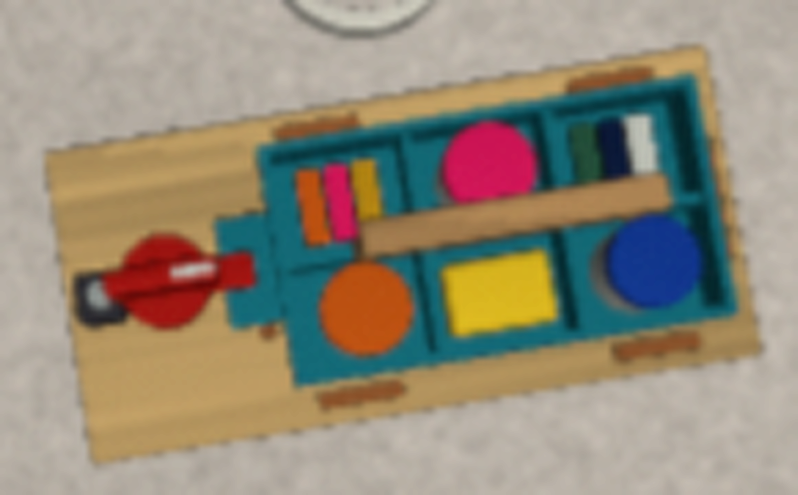

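The crop shows the knob latched: its white mark and tongue point at the caddy's flange. The handle is along the dock's y, and the measured dock size (322 x 149 mm) matches. I'll go above the latch.

```bash
cat >> h.py <<'E'
def go(x,y,z,yaw):
    s=env.sense(); A=R.from_euler("xyz",s["tool_rot"]); B=R.from_euler("xyz",[np.pi,0,yaw])
    print("shift mm",(A.inv().apply(np.array([x,y,z])-s["tool_pos"])*1000).round(1),"rot",(A.inv()*B).as_rotvec().round(4))
E
python3 -c "
from h import *
go(.5365,.103,.25,1.72)"
```

```text
shift mm [-436.  -295.6    1.5] rot [-1.000e-03  7.000e-04  9.647e-01]
```

Call:
step_arm(plan=[-30, -20, 0, 0, 0, 0.07, -80, -54, 0, 0, 0, 0.18, -135, -92, 0, 0, 0, 0.3, -190, -129, 0, 0, 0, 0.42, -245, -166, 0, 0, 0, 0.54, -300, -203, 0, 0, 0, 0.66, -355, -241, 0, 0, 0, 0.79, -400, -271, 0, 0, 0, 0.89], hand=1, newtons=30)

```text
clock: 1.15
tool_pos: [0.5099, 0.1496, 0.2518]
tool_rot: [3.141, -0.0, 1.791]
wrist_force: [1.8, 1.4, -0.4]
opening: 0.0917
grasp_force: 0.0
```

```bash
python3 -c "
from h import *
go(.5365,.103,.25,1.72)"
```

```text
shift mm [-51.2  15.8   1.8] rot [ 0.0002 -0.0003  0.0713]
```

Call:
step_arm(plan=[-30, 9, 0, 0, 0, 0.05, -42, 12.5, 0, 0, 0, 0.075, -42, 12.5, 0, 0, 0, 0.075, -42, 12.5, 0, 0, 0, 0.075])

```text
clock: 1.65
tool_pos: [0.5301, 0.1151, 0.2515]
tool_rot: [-3.141, -0.001, 1.723]
wrist_force: [0.6, 0.3, 0.3]
opening: 0.0917
grasp_force: 0.0
```

Run:
```python
from h import *
c=cam("wrist"); save(c,"w1"); im=c["img"]; hsv=cv2.cvtColor(im,cv2.COLOR_RGB2HSV)
H,S,V=[hsv[:,:,i].astype(int) for i in range(3)]
go(.5365,.103,.25,1.72)
for z in(.012,.11,.125,.144): # where latch axis should project
    P=np.linalg.inv(c["pose"])@np.array([.5368,.1038,z,1]); print(z,P[:3], onz(c,320,200,z))
```

```text
shift mm [-12.9   4.5   1.6] rot [-0.0005 -0.0007  0.0031]
0.012 [ 0.00566387 -0.01630109  0.38088319] [0.52954231 0.08632624 0.012     ]
0.11 [0.00568074 0.00851891 0.2860783 ] [0.52672493 0.11166858 0.11      ]
0.125 [0.00568332 0.01231789 0.27156735] [0.52629369 0.11554751 0.125     ]
0.144 [0.0056866  0.01712993 0.25318681] [0.52574747 0.12046082 0.144     ]
```

View pics/w1.png

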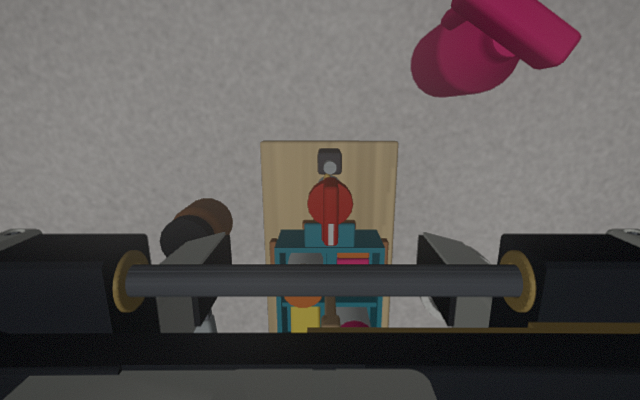

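The wrist view shows the red disc at (330,202), with the bar pointing straight down the picture and white-marked near (331,232). The spray bottle is well off to the right. Next I'll cast rays for the disc and the dock edges.

Run:
```python
from h import *
c=cam("wrist"); im=c["img"]; hsv=cv2.cvtColor(im,cv2.COLOR_RGB2HSV)
H,S,V=[hsv[:,:,i].astype(int) for i in range(3)]
m=((H<7)|(H>175))&(S>140)&(V>50); m[:, :290]=0; m[:,370:]=0; m[:170]=0; m[230:]=0
v,u=np.nonzero(m); rows=[(r,u[v==r].min(),u[v==r].max()) for r in np.unique(v)]
w=max(rows,key=lambda t:t[2]-t[1]); ws=[t for t in rows if t[2]-t[1]>=w[2]-w[1]-1]; print(w,ws)
r=np.mean([t[0] for t in ws]); cu=np.mean([(t[1]+t[2])/2 for t in ws])
print("disc",onz(c,cu,r,.084), "width", np.linalg.norm(onz(c,w[1]-.5,r,.084)-onz(c,w[2]+.5,r,.084)))
wood=(H>8)&(H<28)&(S>60)&(V>60)
E0=[];E1=[]
for r in range(150,220,5):
    q=np.nonzero(wood[r,240:420])[0]+240; E0.append(onz(c,q.min(),r,.012)[:2]); E1.append(onz(c,q.max(),r,.012)[:2])
M=(np.array(E0)+np.array(E1))/2
for E in(E0,E1,M):
    a=np.polyfit(np.array(E)[:,1],np.array(E)[:,0],1); print("x=a*y+b",a,"yaw",-np.arctan(a[0]),"x at .104",np.polyval(a,.1038))
print("back edge", onz(c,330,141,.012)); go(.5365,.1035,.25,1.72)
```

```text
(np.int64(202), np.int64(308), np.int64(352)) [(np.int64(199), np.int64(308), np.int64(351)), (np.int64(200), np.int64(308), np.int64(351)), (np.int64(201), np.int64(308), np.int64(351)), (np.int64(202), np.int64(308), np.int64(352)), (np.int64(203), np.int64(308), np.int64(352)), (np.int64(204), np.int64(308), np.int64(352)), (np.int64(205), np.int64(308), np.int64(352)), (np.int64(206), np.int64(308), np.int64(351)), (np.int64(207), np.int64(308), np.int64(351))]
disc [0.53669462 0.1034823  0.084     ] width 0.040795544931174474
x=a*y+b [-0.15423049  0.47850756] yaw 0.15302475340477692 x at .104 0.46249843302999116
x=a*y+b [-0.15229453  0.62661969] yaw 0.15113323052478933 x at .104 0.6108115129204423
x=a*y+b [-0.15327794  0.5525761 ] yaw 0.15209420989349376 x at .104 0.5366658478222602
back edge [0.53044547 0.15257555 0.012     ]
shift mm [-12.2   4.5   1.6] rot [-0.0004 -0.0006  0.0028]
```

Call:
step_arm(plan=[-12, 4.5, 10, 0, 0, 0, -12, 4.5, 45, 0, 0, 0, -12, 4.5, 85, 0, 0, 0, -12, 4.5, 100, 0, 0, 0, -12, 4.5, 100, 0, 0, 0])

```text
clock: 2.38
tool_pos: [0.5367, 0.1015, 0.1511]
tool_rot: [-3.14, 0.001, 1.719]
wrist_force: [0.8, 0.2, 0.6]
opening: 0.092
grasp_force: 0.0
```

```bash
python3 -c "
from h import *
go(.5367,.1036,.115,1.723)"
```

```text
shift mm [ 2.1  0.3 36.1] rot [-0.0018  0.0006 -0.0035]
```

Call:
step_arm(plan=[2, 0, 20, 0, 0, 0, 2, 0, 36, 0, 0, 0, 2, 0, 36, 0, 0, 0, 2, 0, 36, 0, 0, 0])

```text
clock: 2.88
tool_pos: [0.5373, 0.1039, 0.1165]
tool_rot: [3.141, -0.0, 1.72]
wrist_force: [0.8, -0.0, 0.3]
opening: 0.0916
grasp_force: 0.0
```

Call:
step_arm(plan=[0, 0, 0, 0, 0, 0, 0, 0, 0, 0, 0, 0, 0, 0, 0, 0, 0, 0, 0, 0, 0, 0, 0, 0, 0, 0, 0, 0, 0, 0, 0, 0, 0, 0, 0, 0], hand=-1, newtons=30)

```text
clock: 3.62
tool_pos: [0.5368, 0.1039, 0.1157]
tool_rot: [-3.142, -0.0, 1.72]
wrist_force: [0.3, -0.4, 0.6]
opening: 0.0361
grasp_force: 0.0
```

Still closing.

Call:
step_arm(plan=[0, 0, 0, 0, 0, 0, 0, 0, 0, 0, 0, 0, 0, 0, 0, 0, 0, 0, 0, 0, 0, 0, 0, 0, 0, 0, 0, 0, 0, 0, 0, 0, 0, 0, 0, 0])

```text
clock: 4.38
tool_pos: [0.5373, 0.104, 0.1158]
tool_rot: [3.141, 0.0, 1.72]
wrist_force: [4.4, -0.3, -4.7]
opening: 0.0118
grasp_force: 30.0
```

Gripped at 12 mm. Now I'll turn it clockwise (+az).

Call:
step_arm(plan=[0, 0, 0, 0, 0, 0.15, 0, 0, 0, 0, 0, 0.3, 0, 0, 0, 0, 0, 0.45, 0, 0, 0, 0, 0, 0.6, 0, 0, 0, 0, 0, 0.75, 0, 0, 0, 0, 0, 0.9, 0, 0, 0, 0, 0, 1.05, 0, 0, 0, 0, 0, 1.2])

```text
clock: 5.38
tool_pos: [0.5386, 0.1033, 0.1159]
tool_rot: [3.139, -0.003, 0.514]
wrist_force: [10.5, -2.6, -12.9]
opening: 0.0118
grasp_force: 30.0
```

Call:
step_arm(plan=[0, 0, 0, 0, 0, 0.1, 0, 0, 0, 0, 0, 0.16, 0, 0, 0, 0, 0, 0.18, 0, 0, 0, 0, 0, 0.18])

```text
clock: 5.88
tool_pos: [0.5387, 0.1032, 0.1158]
tool_rot: [3.139, -0.003, 0.338]
wrist_force: [10.8, -3.0, -10.6]
opening: 0.0119
grasp_force: 30.0
```

Call:
step_arm(plan=[0, 0, 0, 0, 0, 0, 0, 0, 0, 0, 0, 0, 0, 0, 0, 0, 0, 0, 0, 0, 0, 0, 0, 0, 0, 0, 0, 0, 0, 0], hand=-0.1)

```text
clock: 6.5
tool_pos: [0.5367, 0.104, 0.1158]
tool_rot: [-3.141, 0.0, 0.34]
wrist_force: [1.3, -0.7, -0.1]
opening: 0.0413
grasp_force: 0.0
```

Call:
step_arm(plan=[0, 0, -20, 0, 0, 0, 0, 0, -60, 0, 0, 0, 0, 0, -100, 0, 0, 0, 0, 0, -140, 0, 0, 0, 0, 0, -140, 0, 0, 0], hand=1)

```text
clock: 7.12
tool_pos: [0.5384, 0.1039, 0.2585]
tool_rot: [-3.141, -0.005, 0.34]
wrist_force: [-1.0, 0.6, -0.7]
opening: 0.087
grasp_force: 0.0
```

Run:
```python
from h import *
c=cam("top"); im=c["img"]
w=cam("wrist")["img"]
cr=cv2.resize(im[155:245,270:415],(640,400))
cv2.imwrite("pics/c2.png",cv2.resize(np.hstack([cr,w]),(800,250))[:,:,::-1])
y=np.array([-np.sin(.152),np.cos(.152)]); o=np.array([.5367,.1036])-.15*y; print(o)
go(o[0],o[1],.25,1.723)
```

```text
[ 0.55941231 -0.04467053]
shift mm [-28.1 147.9   5.5] rot [-2.0000e-04 -6.0000e-04 -1.3829e+00]
```

View pics/c2.png

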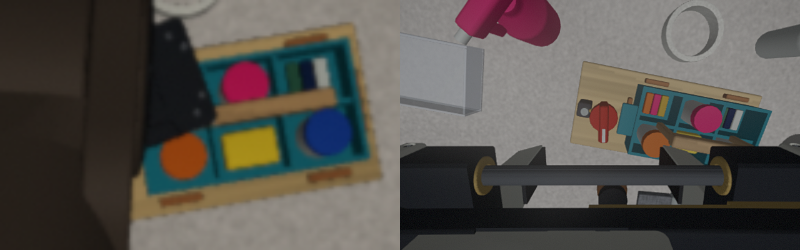

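The latch is open: the bar now lies across the dock, with the white mark pointing to the −x side and the flange free. Next I'll move over the handle.

Call:
step_arm(plan=[-3, 16, 0, 0, 0, -0.14, -7, 36, 0, 0, 0, -0.31, -11, 56, 0, 0, 0, -0.48, -15, 77, 0, 0, 0, -0.65, -18, 97, 0, 0, 0, -0.83, -22, 117, 0, 0, 0, -1.0, -26, 137, 0, 0, 0, -1.18, -28, 148, 0, 0, 0, -1.33])

```text
clock: 8.22
tool_pos: [0.5589, -0.0461, 0.2542]
tool_rot: [-3.139, 0.0, 1.674]
wrist_force: [0.1, -0.3, -0.3]
opening: 0.0917
grasp_force: 0.0
```

Call:
step_arm(plan=[0, 0, 0, 0, 0, -0.05, 0, 0, 0, 0, 0, -0.05, 0, 0, 0, 0, 0, -0.05])

```text
clock: 8.6
tool_pos: [0.5593, -0.0446, 0.2549]
tool_rot: [-3.14, -0.0, 1.719]
wrist_force: [-0.3, -0.1, 0.2]
opening: 0.0917
grasp_force: 0.0
```

Run:
```python
from h import *
go(.5594,-.0447,.25,1.723)
t=cam("top"); save(t,"t3"); c=cam("wrist"); save(c,"w3")
cv2.imwrite("pics/c3.png",cv2.resize(np.hstack([t["img"][140:260,250:442][:,:,:].repeat(4,0).repeat(4,1)[:400,:640],c["img"]]),(800,250))[:,:,::-1])
```

```text
shift mm [-0.1  0.1  4.9] rot [-0.0013 -0.0003 -0.0042]
```

View pics/w3.png

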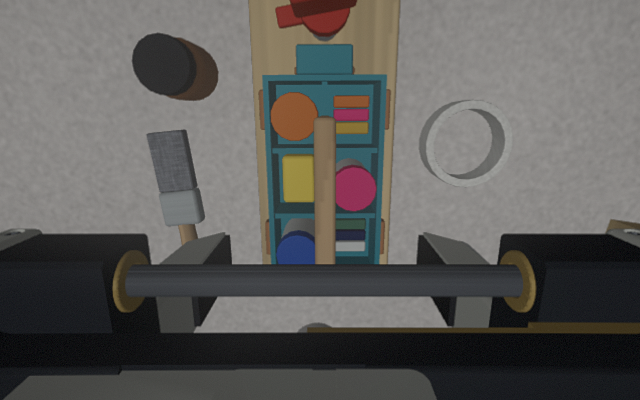

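The picture shows the tongue turned clear of the flange (tongue at (290,15), flange at (325,58)). The handle is at column 325, between the fingers, with its end at row 118. I'll check the handle point.

Run:
```python
from h import *
c=cam("wrist"); 
e=onz(c,325,119,.144); m=onz(c,325.5,230,.144); print(e,m)
y=np.array([-np.sin(.152),np.cos(.152)]);x=np.array([y[1],-y[0]]); o=np.array([.5594,-.0447])
for p in(e,m): print("dock x,y mm",(p[:2]-o)@x*1000,(p[:2]-o)@y*1000)
go(.5594,-.0447,.141,1.723)
```

```text
[0.55024981 0.01753207 0.144     ] [ 0.56279912 -0.06273812  0.144     ]
dock x,y mm 0.378197797637668 62.90002807967439
dock x,y mm 0.6286791808547744 -18.34482005589989
shift mm [-1.000e-01 -1.000e-01  1.145e+02] rot [-0.0004 -0.0001 -0.0034]
```

Call:
step_arm(plan=[0, 0, 15, 0, 0, 0, 0, 0, 50, 0, 0, 0, 0, 0, 85, 0, 0, 0, 0, 0, 105, 0, 0, 0, 0, 0, 114, 0, 0, 0, 0, 0, 114, 0, 0, 0, 0, 0, 114, 0, 0, 0])

```text
clock: 9.62
tool_pos: [0.5602, -0.045, 0.1424]
tool_rot: [3.14, 0.0, 1.72]
wrist_force: [-0.0, -0.7, -0.2]
opening: 0.0917
grasp_force: 0.0
```

Call:
step_arm(plan=[0, 0, 0, 0, 0, 0, 0, 0, 0, 0, 0, 0, 0, 0, 0, 0, 0, 0, 0, 0, 0, 0, 0, 0, 0, 0, 0, 0, 0, 0, 0, 0, 0, 0, 0, 0, 0, 0, 0, 0, 0, 0, 0, 0, 0, 0, 0, 0], hand=-1, newtons=45)

```text
clock: 10.62
tool_pos: [0.5597, -0.0449, 0.1417]
tool_rot: [3.141, -0.0, 1.72]
wrist_force: [4.0, 0.1, 0.3]
opening: 0.0161
grasp_force: 2.0
```

Call:
step_arm(plan=[0, 0, 0, 0, 0, 0, 0, 0, 0, 0, 0, 0, 0, 0, 0, 0, 0, 0, 0, 0, 0, 0, 0, 0])

```text
clock: 11.12
tool_pos: [0.5598, -0.0449, 0.1417]
tool_rot: [3.141, 0.0, 1.72]
wrist_force: [0.9, 0.4, -2.3]
opening: 0.0158
grasp_force: 45.0
```

Gripped at 16 mm. I'll lift slowly.

Call:
step_arm(plan=[0, 0, -2, 0, 0, 0, 0, 0, -4, 0, 0, 0, 0, 0, -7, 0, 0, 0, 0, 0, -10, 0, 0, 0, 0, 0, -13, 0, 0, 0, 0, 0, -16, 0, 0, 0, 0, 0, -19, 0, 0, 0, 0, 0, -20, 0, 0, 0])

```text
clock: 12.12
tool_pos: [0.5598, -0.045, 0.162]
tool_rot: [3.141, 0.0, 1.72]
wrist_force: [0.2, 0.2, -7.1]
opening: 0.0158
grasp_force: 45.0
```

Call:
step_arm(plan=[0, 0, -4, 0, 0, 0, 0, 0, -10, 0, 0, 0, 0, 0, -17, 0, 0, 0, 0, 0, -25, 0, 0, 0, 0, 0, -33, 0, 0, 0, 0, 0, -40, 0, 0, 0, 0, 0, -45, 0, 0, 0, 0, 0, -48, 0, 0, 0])

```text
clock: 13.12
tool_pos: [0.5597, -0.0449, 0.21]
tool_rot: [3.141, -0.0, 1.72]
wrist_force: [-0.1, 0.1, -7.3]
opening: 0.0156
grasp_force: 45.0
```

Call:
step_arm(plan=[0, 0, -4, 0, 0, 0, 0, 0, -10, 0, 0, 0, 0, 0, -16, 0, 0, 0, 0, 0, -22, 0, 0, 0, 0, 0, -27, 0, 0, 0, 0, 0, -30, 0, 0, 0, 0, 0, -31, 0, 0, 0, 0, 0, -31, 0, 0, 0])

```text
clock: 14.12
tool_pos: [0.5596, -0.0449, 0.2406]
tool_rot: [-3.141, -0.0, 1.72]
wrist_force: [0.2, -1.1, -5.9]
opening: 0.0154
grasp_force: 45.0
```

Call:
step_arm(plan=[0, 0, 0, 0, 0, 0, 0, 0, 0, 0, 0, 0, 0, 0, 0, 0, 0, 0, 0, 0, 0, 0, 0, 0, 0, 0, 0, 0, 0, 0, 0, 0, 0, 0, 0, 0])

```text
clock: 14.88
tool_pos: [0.5597, -0.0449, 0.2407]
tool_rot: [3.142, -0.0, 1.72]
wrist_force: [1.4, 0.1, -6.3]
opening: 0.0155
grasp_force: 45.0
```

Run:
```python
from h import *
c=cam("scene")["img"][130:330,180:420]; s=env.sense(); print(s["torque"],s["wrist_force"],abs(s["dq"]).max())
w=cam("wrist")["img"][:,:]
a=cv2.resize(c,(480,400)); b=cv2.resize(w,(640,400))[:, 160:480]
cv2.imwrite("pics/f.png",np.hstack([a,b])[:,:,::-1])
```

```text
[-0.04112798  0.04996553  0.01773509] [-0.17522813 -0.57737193 -6.73583598] 0.0023855205282148377
```

View pics/f.png

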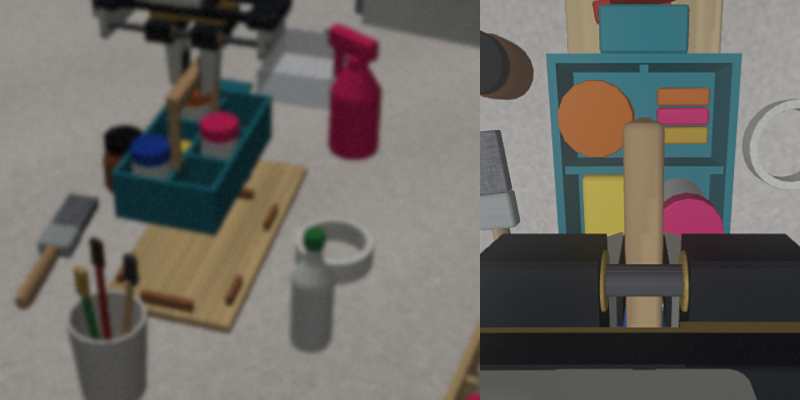

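The scene view shows the caddy lifted clear, with all three pots standing and the bystanders untouched. I'll make a quick check that it is level, using the tray's rim width and position.

Run:
```python
from h import *
c=cam("wrist"); im=c["img"]; hsv=cv2.cvtColor(im,cv2.COLOR_RGB2HSV)
m=cv2.inRange(hsv,(82,80,30),(105,255,255))
y=np.array([-np.sin(.152),np.cos(.152)]);x=np.array([y[1],-y[0]]); o=np.array([.5597,-.0449])
for r in (56,58,60,100,150,200):
    q=np.nonzero(m[r])[0]; 
    A,B=[onz(c,u,r,.166)[:2]-o for u in(q.min()-.5,q.max()+.5)]
    print(r,q.min(),q.max(),"x",(A@x*1000).round(1),(B@x*1000).round(1),"y",(A@y*1000).round(1))
col=np.nonzero(m[:,340])[0]; print("flange tip y",(onz(c,320,col.min()-.5,.166)[:2]-o)@y*1000)
```

```text
56 226 421 x -55.7 54.4 y 98.1
58 226 420 x -55.8 53.9 y 97.1
60 227 420 x -55.3 54.0 y 96.0
100 230 418 x -55.2 54.4 y 74.5
150 233 414 x -55.5 54.0 y 45.6
200 237 411 x -55.2 54.1 y 14.6
flange tip y 123.94411763320194
```

```bash
python3 -c "
from h import *
print(env.finish_job())"
```

```text
the job is handed in; nothing more can be done
None
```

The latch knob is turned clockwise past its detent with its tongue off the caddy, and the caddy is held level and still about 99 mm above its seat over the dock, with all three pots standing; the job is handed in.

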